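Switch on the player and press play on the big remote

ROBOT

A 6-joint arm with a two-finger parallel gripper is mounted at the origin on the work surface. World frame = base frame: x ahead of the robot, y to its left, z up, the work surface at z = 0. Lengths are in m, angles in rad, forces in N, time in s.
With the tool pointing down it reaches from about 0.275 to 1 m from the base axis. Payload 8.4 kg.
Tool frame: the origin (TCP) lies at the very end of the fingers, on their centre line; the grasp point (between the pads) lies 19 mm behind it; z points along the fingers, y is the line along which they close (so a half turn about z gives the same grasp; the last joint's range is limited). The gripper opens to 85 mm and grips with 20 to 120 N. Pads are 22 mm wide; open, the fingers measure 114 mm over their backs; the gripper's body (76 mm by 85 mm) begins 54 mm behind the grasp point. The pads swing forward as they close: fully open they stand 13 mm farther back than shut.
Start: joints at [-1.266, 0.353, 1.633, -0, 1.155, -0.002], TCP at [0.189, -0.596, 0.198] pointing down, gripper open.
Joint ranges: [-2.63, 2.63], [-0.92, 2.1], [0.06, 2.66], [-1.3, 4.44], [0, 2.69], [-3.02, 3.02]. Speed limits (rad/s): [2.22, 2.22, 2.79, 3.14, 3.14, 3.14].

INTERFACE

Orientations are given as a rotation vector (axis times angle).
In Python, from workcell import readout, optics, r gives the robot as it stands.
- The arm moves only by the tool step_arm, never from a script. Its argument "motion" is a list of rows, each a list of 2 entries, a list of its own where there are three numbers: the shift along the tool's x, y, z in mm, then the turn, a rotation vector about the tool's x, y, z in rad. A call has 1 to 8 rows; each row is the pose to reach, as a shift and turn from the pose commanded when the call began, along the tool's axes at that moment; what a row does not reach only later rows make up. A row lasts 1/8 s, in which the tool goes at most 62.5 mm and 10.7 degrees, less where a joint would pass 70% of its speed; a pose out of reach is approached as far as the arm can. A call with a gripper value outside its range is refused whole. "jaw" is the opening, from 0 (shut) to 1 (fully open), set as the call begins (left out, the last holds). The fingers move at their own pace and stop on an object; "grip_force" is the grip in N (left out, the last holds). Time passes only in rows, so rows that repeat a pose let the fingers close. It gives the time, the measured TCP pose, the force, the opening and the grip force at its end, in the units of the state.
- readout.observe(): the state, without advancing time (a new reading comes with each control period).
- optics.read_camera(name): name is "scene" or "side" or "wrist"; returns the picture (480x640x3 uint8, blue, green, red); there is no depth.
- optics.camera_params(name): a dict with "camera_matrix" (3x3 intrinsics, pixels), "R" (3x3) and "t" (3): a world point X has camera coordinates R X + t; the wrist camera has in their place "mount" (4x4, takes a point from camera to tool coordinates, whose origin is the TCP and whose axes are the flange's). Camera axes: x right, y down, z forward; pixel columns grow to the right and rows downward; lengths in m; the calibration is good to about 2 mm. A picture is of the moment at which its call begins: read the wrist's pose just before it. camera_params takes no time and is no camera call.
- r.hand_in(): hands the job in; it is judged then, once.
The state is a dict: "time_s": time; "qpos": joint angles; "qd": joint speeds; "joint_torque": joint torques, N m; "tcp_pos": TCP position; "tcp_rot": TCP orientation; "ft_force": force on the tool from outside, world axes, zero at the start; "moment": the same for the moment, N m; "gripper_width": finger opening in m; "finger_force": force on a finger pad.
Only numpy, scipy, OpenCV 4.12 (cv2) and the standard library are available. Lean on these libraries where they do the work, as an engineer would, in place of code of your own. Each camera call takes 0.05 s, during which the arm holds its last target. There are 200 camera calls.

TASK

Switch on the player and start the disc with the larger of the two remotes: with the fingertips, lightly press the round power key all the way down and let it come up, then press the triangular play key all the way down, let it come up and withdraw. Leave its square and double-bar keys unpressed, leave the big remote lying where it is (do not pick it up or push it about), and do not disturb the small remote, the can, the books or the mug.

Things in the scene. Friction and masses are not known exactly. Their poses are not given: they have to be found in the camera images.
- remote: The larger remote control, loose on the table, about 0.3 kg: a black bar 215 x 60 x 22 mm (its x, y, z), any heading. Origin at the centre of its underside, z up. Along its x axis lie four white keys in one row (y = 0), 44 mm apart, in this order from its +x end: round (x = +66 mm), square (+22 mm), triangle (-22 mm), double bar (-66 mm). The key tops are 30 mm above its underside. A small dark window is in its +x end, beside the round key.
- power_key_top (a point): The round power key, 20 mm in diameter, nearest one end of the large remote. Its top centre, 30 mm above the remote's underside (the top stands 8 mm above the remote's face) while up; it sinks with the key.
- power_key (a joint): Travel of the round power key. The key moves only straight down into the remote: joint value 0 = up, 0.006 m = fully down; it springs back when let go. It needs about 0.5 N to start and 3.5 N when fully down, then stops hard.
- play_key_top (a point): The triangular play key, third from the round key's end, a triangle with sides of about 23 mm; this point lies at the triangle's centroid. Its top centre, 30 mm above the remote's underside (the top stands 8 mm above the remote's face) while up; it sinks with the key.
- play_key (a joint): Travel of the triangular play key. The key moves only straight down into the remote: joint value 0 = up, 0.006 m = fully down; it springs back when let go. It needs about 0.5 N to start and 3.5 N when fully down, then stops hard.
- stop_key_top (a point): The square stop key, 18 x 18 mm, between the round and the triangular key: not to be pressed. Its top centre, 30 mm above the remote's underside (the top stands 8 mm above the remote's face) while up; it sinks with the key.
- stop_key (a joint): Travel of the square stop key. The key moves only straight down into the remote: joint value 0 = up, 0.006 m = fully down; it springs back when let go. It needs about 0.5 N to start and 3.5 N when fully down, then stops hard.
- pause_key_top (a point): The pause key of two parallel bars, 20 x 20 mm over all, nearest the other end: not to be pressed. Its top centre, 30 mm above the remote's underside (the top stands 8 mm above the remote's face) while up; it sinks with the key.
- pause_key (a joint): Travel of the double-bar pause key. The key moves only straight down into the remote: joint value 0 = up, 0.006 m = fully down; it springs back when let go. It needs about 0.5 N to start and 3.5 N when fully down, then stops hard.
- small_remote: The small remote, a loose black bar 160 x 42 x 18 mm (plus 2 mm of tiny keys that do not move), long axis x. Origin at the centre of its underside. To be left alone.
- can: A red drink can standing loose, 53 mm in diameter, 104 mm high; origin at the centre of its underside. To be left alone.
- books: A loose stack of three paperback comics, about 180 x 125 x 55 mm (x, y, z); origin at the centre of its underside. To be left alone.
- mug: A white mug standing loose, 82 mm in diameter, 92 mm high, handle towards its +y reaching about 80 mm from the axis; origin at the centre of its underside. To be left alone.

How it is judged:
On the way, in this order (a step that is already met when the one before it is completed fails the run):
1. the round power key is pressed down (at least 4.2 of its 6 mm) while the play key is up (value of joint power_key above 0.0042 m and value of joint play_key below 0.001 m), for 0.05 s.
2. the power key has been let up again (value of joint power_key below 0.001 m), for 0.05 s.
3. the triangular play key is pressed down (at least 4.2 of its 6 mm) while the power key is up (value of joint play_key above 0.0042 m and value of joint power_key below 0.001 m), for 0.05 s.
At the end, for the whole second after the job is handed in: All four keys are up (within 1 mm); the large remote lies flat and at rest on the table within 25 mm of where it was; the small remote, can, books and mug are upright within 15 mm of where they were (value of joint each of power_key, stop_key, play_key, pause_key below 0.001 m and height (world z) of remote below 0.004 m and angle between each of remote, small_remote, can, books, mug's own z axis and vertical below 0.05 rad and distance of remote from where it was at the start of the episode below 0.025 m and linear speed of remote below 0.01 m/s and distance of each of small_remote, can, books, mug from where it was at the start of the episode below 0.015 m); the robot touches nothing.
It fails at once if the square or the double-bar key is pressed more than 2.5 mm (value of joint any of stop_key, pause_key above 0.0025 m).
It fails at once if the large remote is lifted more than 8 mm or tipped by more than 0.12 rad (height (world z) of remote above 0.008 m or angle between remote's own z axis and vertical above 0.12 rad).
It fails at once if the large remote is pushed more than 25 mm from its place (distance of remote from where it was at the start of the episode above 0.025 m).
It fails at once if the large remote or its keys are pressed with more than 35 N (contact force between remote and the fingers above 35 N or contact force between remote and the arm above 35 N).
It fails at once if the small remote, can, books or mug is moved more than 15 mm (distance of any of small_remote, can, books, mug from where it was at the start of the episode above 0.015 m).
It also fails if it takes over 45 s, if anything falls off the work surface, if the arm or the gripper's body presses on something with over 40 N, if the wrist force passes 120 N, or if a joint passes its speed limit or range.

## Working session

There is one attempt and no reset: what is moved stays moved. The work goes in short steps, Python scripts to look and compute and a tool call to move; the robot and the scene stay as the last step left them, time stands still between calls to the robot, and variables do not carry over. Pictures are saved under pics/ and viewed, at most 10 in all, crops included, and the job is handed in when it is done.

Besides the shell and the picture viewer there is one more tool, called after "Request:" as name(argument=value, ...) on one line, values as JSON. step_arm: Moves the arm, as the interface text tells. Its arguments: {"type":"object","properties":{"motion":{"type":"array","items":{"type":"array"}},"jaw":{"type":"number"},"grip_force":{"type":"number"}},"required":["motion"]}

```bash
mkdir -p pics; python3 - <<'E'
from workcell import readout, optics, r
import cv2
s=readout.observe(); print(s)
for n in ("scene","side"):
    cv2.imwrite(f"pics/{n}0.png",optics.read_camera(n))
for n in ("scene","side","wrist"):print(optics.camera_params(n))
E
```

```text
{'time_s': 0.0, 'qpos': array([-1.26641403e+00,  3.53627476e-01,  1.63416018e+00, -1.58220077e-06,
        1.15520957e+00, -2.40180929e-03]), 'qd': array([-0.00032146,  0.00082707, -0.0001101 ,  0.00102798, -0.00135173,
       -0.00023614]), 'joint_torque': array([-6.84583320e-04, -6.05260348e+01, -3.42070949e+01, -4.70024600e-05,
        9.19270824e-03, -1.44426231e-06]), 'tcp_pos': array([ 0.18858284, -0.59530304,  0.19696349]), 'tcp_rot': array([-3.10333337e+00, -4.79796665e-01,  3.33963025e-04]), 'ft_force': array([ 0.33902842, -0.37232304, -0.07178184]), 'moment': array([-0.01309932, -0.00890355, -0.02806549]), 'finger_force': 0.0, 'gripper_width': 0.08551012905050503}
{'camera_matrix': array([[580.0544968 ,   0.        , 317.04123451],
       [  0.        , 580.0544968 , 239.77799682],
       [  0.        ,   0.        ,   1.        ]]), 'R': array([[ 0.87559396,  0.4829771 , -0.00826598],
       [ 0.41246989, -0.75645783, -0.50758265],
       [-0.25140366,  0.44102684, -0.86156342]]), 't': array([-0.53861708, -0.21960278,  1.40605704])}
{'camera_matrix': array([[518.52978109, 
[... 157 characters left out ...]
, -0.3900547 ,  0.00339328],
       [-0.31188291,  0.73096828, -0.60697151],
       [ 0.23427172, -0.55994883, -0.79471634]]), 't': array([0.59584556, 0.21605581, 1.20190434])}
{'camera_matrix': array([[348.2992976 ,   0.        , 318.11949496],
       [  0.        , 348.2992976 , 245.92750029],
       [  0.        ,   0.        ,   1.        ]]), 'mount': array([[ 4.36085523e-04, -9.60295533e-01, -2.78984407e-01,
         7.20204096e-02],
       [ 9.99999900e-01,  4.46360998e-04,  2.66932721e-05,
         1.73759699e-03],
       [ 9.88943285e-05, -2.78984391e-01,  9.60295631e-01,
        -1.77316883e-01],
       [ 0.00000000e+00,  0.00000000e+00,  0.00000000e+00,
         1.00000000e+00]])}
```

View pics/scene0.png

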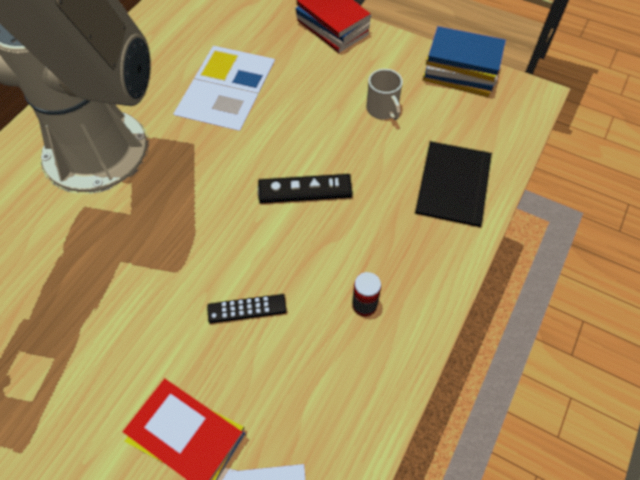

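View pics/side0.png

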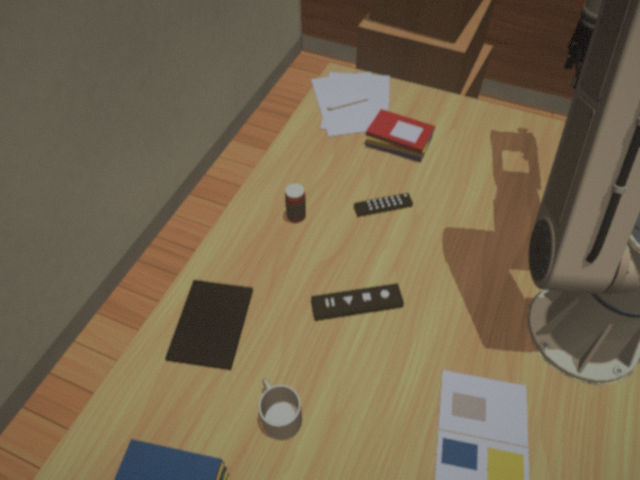

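The scene view shows the big remote with its round key at about (276,186), square (295,184), triangle (314,182) and bars (334,182). The side view shows them at about (385,293), (367,296), (348,299) and (330,302). Next I'll measure the key centres.

```bash
cat > h.py <<'E'
import cv2, numpy as np
from scipy.spatial.transform import Rotation as Ro
from workcell import readout, optics, r
def blobs(img,x0,x1,y0,y1,th=130,amin=20,amax=5000):
    g=img.min(2); m=np.zeros_like(g); m[y0:y1,x0:x1]=(g[y0:y1,x0:x1]>th)*255
    n,l,s,c=cv2.connectedComponentsWithStats(m)
    return [(c[i],s[i]) for i in range(1,n) if amin<=s[i][4]<=amax]
def ray(name,uv,z,s=None):
    p=optics.camera_params(name); d=np.linalg.inv(p["camera_matrix"])@[uv[0],uv[1],1]
    if name=="wrist":
        R=Ro.from_rotvec(s["tcp_rot"]).as_matrix(); M=p["mount"]
        o=s["tcp_pos"]+R@M[:3,3]; d=R@M[:3,:3]@d
    else:
        o=-p["R"].T@p["t"]; d=p["R"].T@d
    return o+d*(z-o[2])/d[2]
def totool(s,P):
    return Ro.from_rotvec(s["tcp_rot"]).as_matrix().T@(np.array(P)-s["tcp_pos"])*1000
E
python3 - <<'E'
from h import *
np.set_printoptions(precision=4,suppress=True)
s=readout.observe()
for n,b in (("scene",(264,346,174,194)),("side",(318,396,286,310))):
    im=cv2.imread(f"pics/{n}0.png")
    for c,st in blobs(im,*b,amin=8): print(n,c,st[4],ray(n,c,0.03))
for n,uv in (("mug",(385,100)),("can",(367,310))): print(n,ray("scene",uv,0.0))
R=Ro.from_rotvec(s["tcp_rot"]).as_matrix();print(R)
print(totool(s,[0.55,0.0,0.2]))
E
```

```text
scene [314.2683 182.7561] 41 [0.5269 0.1475 0.03  ]
scene [330.6364 181.8636] 22 [0.5583 0.1674 0.03  ]
scene [336.0476 181.6667] 21 [0.5688 0.1737 0.03  ]
scene [294.5 184. ] 52 [0.4893 0.1231 0.03  ]
scene [275.2407 185.3889] 54 [0.453 0.099 0.03 ]
side [384.3333 293.4167] 36 [0.4498 0.1033 0.03  ]
side [366.0588 296.2353] 34 [0.4869 0.1275 0.03  ]
side [348.1071 299.    ] 28 [0.523 0.151 0.03 ]
side [332.375 301.375] 8 [0.5545 0.1714 0.03  ]
side [326.7 302. ] 10 [0.5661 0.1782 0.03  ]
mug [0.5483 0.4801 0.    ]
can [ 0.7662 -0.0623  0.    ]
[[ 0.9533  0.302  -0.0003]
 [ 0.302  -0.9533  0.0012]
 [ 0.     -0.0012 -1.    ]]
[ 524.293  -458.4628   -2.3715]
```

Request:
step_arm(motion=[[[30, -38, 0], [0, 0, 0]], [[60, -76, 0], [0, 0, 0]], [[95, -120, 0], [0, 0, 0]], [[130, -165, 0], [0, 0, 0]], [[165, -209, 0], [0, 0, 0]], [[200, -253, 0], [0, 0, 0]], [[230, -292, 0], [0, 0, 0]], [[230, -292, 0], [0, 0, 0]]], jaw=0, grip_force=20)

```text
time_s: 1.1
tcp_pos: [0.3202, -0.2453, 0.1975]
tcp_rot: [-3.103, -0.486, 0.0]
ft_force: [0.3, -0.2, 0.2]
gripper_width: 0.0002
finger_force: 0.0
```

Request:
step_arm(motion=[[[30, -38, 0], [0, 0, -0.03]], [[60, -76, 0], [0, 0, -0.07]], [[95, -120, 10], [0, 0, -0.12]], [[130, -165, 20], [0, 0, -0.17]], [[165, -209, 35], [0, 0, -0.22]], [[200, -253, 50], [0, 0, -0.27]], [[230, -292, 65], [0, 0, -0.27]], [[230, -292, 67], [0, 0, -0.27]]])

```text
time_s: 2.1
tcp_pos: [0.4518, 0.1016, 0.1296]
tcp_rot: [-3.01, -0.898, 0.001]
ft_force: [-0.8, -0.5, 0.4]
gripper_width: -0.0003
finger_force: 0.0
```

```bash
python3 - <<'E'
from h import *
np.set_printoptions(precision=4,suppress=True)
s=readout.observe(); im=optics.read_camera("wrist"); cv2.imwrite("pics/w1.png",im)
print(s["time_s"],s["tcp_pos"],s["tcp_rot"],s["gripper_width"],s["ft_force"],abs(s["qd"]).max())
for c,st in blobs(im,0,640,0,480,amin=80): 
    P=ray("wrist",c,0.03,s); print(c,st,P,totool(s,P))
E
```

```text
2.1 [0.4518 0.1016 0.1296] [-3.0103 -0.898   0.0014] -0.0003349211530635271 [-0.8127 -0.5072  0.3713] 0.05363137929793011
[628.5281   9.2474] [608   0  32  29 481] [0.7053 0.009  0.03  ] [161.4948 216.3634  99.364 ]
[319.0443  46.0158] [305  41  29  11 316] [0.5692 0.1754 0.03  ] [138.7568   2.5888  99.4682]
[319.3201  65.9175] [305  61  29  11 303] [0.5586 0.1682 0.03  ] [125.9786   2.8023  99.478 ]
[318.8315 121.1728] [303 106  26  31 463] [0.5271 0.1479 0.03  ] [88.4808  2.4885 99.5075]
[318.5    180.9563] [308 170  22  23 504] [0.4899 0.1239 0.03  ] [44.2072  2.2728 99.5422]
[365.0965 237.0175] [354 216  29  48 798] [0.4729 0.0669 0.03  ] [-1.2821 40.5949 99.5622]
[318.0993 235.5188] [306 224  25  24 453] [0.4528 0.0999 0.03  ] [-0.0314  1.9768 99.5768]
[632.0556 268.0111] [627 264  11   9  90] [ 0.5743 -0.137   0.03  ] [-28.1749 266.6901  99.4919]
[628.4    286.1059] [623 282  11   9  85] [ 0.5611 -0.1469  0.03  ] [-44.6172 267.7122  99.5043]
[432.975  402.5042] [421 391  26  25 240] [ 0.3754 -0.0817  0.03  ] [-164.2065  111.4634   99.6609]
```

View pics/w1.png

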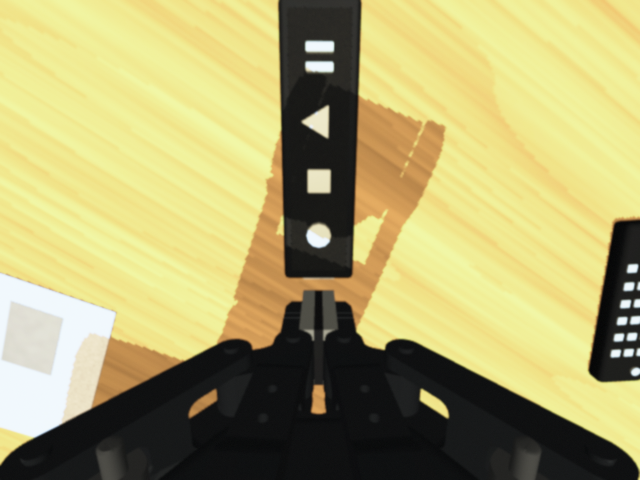

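The wrist view shows the four keys in line up the image: round (318,236), square (319,181), triangle (319,121) and bars around (319,56). The fingers are shut. The power key sits at tool offset (0, +2, 99.6) mm, so I'll descend there, slowly near the end.

Request:
step_arm(motion=[[[0, 2, 20], [0, 0, 0]], [[0, 2, 45], [0, 0, 0]], [[0, 2, 70], [0, 0, 0]], [[0, 2, 88], [0, 0, 0]], [[0, 2, 95], [0, 0, 0]], [[0, 2, 95], [0, 0, 0]], [[0, 2, 95], [0, 0, 0]]])

```text
time_s: 3.02
tcp_pos: [0.4526, 0.0979, 0.0364]
tcp_rot: [3.012, 0.893, 0.002]
ft_force: [-0.6, 0.2, 0.8]
gripper_width: -0.0001
finger_force: 0.0
```

Request:
step_arm(motion=[[[0, 0, 2], [0, 0, 0]], [[0, 0, 4], [0, 0, 0]], [[0, 0, 6], [0, 0, 0]], [[0, 0, 7], [0, 0, 0]], [[0, 0, 7], [0, 0, 0]]])

```text
time_s: 3.65
tcp_pos: [0.4519, 0.0982, 0.0286]
tcp_rot: [-3.012, -0.894, 0.0]
ft_force: [-0.3, 0.0, -0.3]
gripper_width: 0.0002
finger_force: 0.0
```

Request:
step_arm(motion=[[[0, 0, 1], [0, 0, 0]], [[0, 0, 2], [0, 0, 0]], [[0, 0, 2], [0, 0, 0]], [[0, 0, 2], [0, 0, 0]]])

```text
time_s: 4.15
tcp_pos: [0.452, 0.0982, 0.0267]
tcp_rot: [3.012, 0.894, -0.0]
ft_force: [0.5, -0.2, 1.2]
gripper_width: 0.0005
finger_force: 0.0
```

```bash
python3 - <<'E'
from h import *
s=readout.observe(); im=optics.read_camera("wrist"); cv2.imwrite("pics/w2.png",im[60:420,160:480])
print(s["tcp_pos"],s["ft_force"])
for c,st in blobs(im,270,360,0,260,amin=80): P=ray("wrist",c,0.03,s); print(c,st,totool(s,P))
E
```

```text
[0.45197765 0.0981548  0.02667276] [ 0.54917167 -0.24171432  1.18111835]
[311.30229746   9.50785973] [288   1  47  18 827] [127.94310752  -1.02418     -3.33309516]
[311.69814366 102.3236481 ] [ 284   76   44   53 1239] [90.44028157 -1.02876138 -3.33137648]
[311.98608838 196.98608838] [ 295  180   35   35 1222] [46.44399529 -1.09199897 -3.32935974]
```

View pics/w2.png

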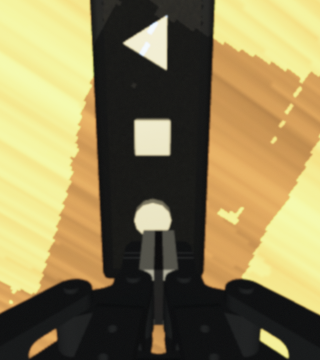

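The crop shows the fingers behind the round key's centre, with their front edge about 6 mm short of where I expected it. I'll look closer before pressing.

```bash
python3 - <<'E'
from h import *
w=cv2.resize(cv2.imread("pics/w2.png")[170:300,90:230],None,fx=3,fy=3,interpolation=cv2.INTER_CUBIC)
a=optics.read_camera("side"); b=optics.read_camera("scene"); cv2.imwrite("pics/s2.png",a);cv2.imwrite("pics/c2.png",b)
a=cv2.resize(a[220:318,320:430],(420,390),interpolation=cv2.INTER_CUBIC)[:, :370]
cv2.imwrite("pics/z2.png",np.hstack([w,a]))
print(blobs(optics.read_camera("wrist"),270,360,240,310,amin=80))
E
```

```text
[(array([312.19374248, 277.48977136]), array([295, 263,  36,  30, 831], dtype=int32))]
```

View pics/z2.png

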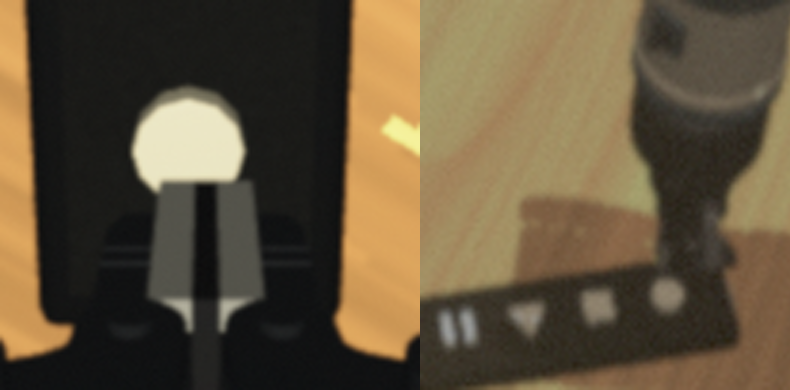

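In the left panel (wrist) the finger front face ends beside the round key's lower edge. In the right panel (side) the tip stands to the right of the fully visible round key. So the fingers seem to sit about 15 mm off the key, towards the remote's +x end. I'll check that in the scene view.

```bash
python3 - <<'E'
from h import *
s=readout.observe(); R=Ro.from_rotvec(s["tcp_rot"]).as_matrix()
def proj(n,P):
    p=optics.camera_params(n); c=p["camera_matrix"]@(p["R"]@P+p["t"]); return c[:2]/c[2]
out=[]
for n,f,(x0,y0) in (("scene","c2",(235,135)),("side","s2",(340,235))):
    im=cv2.imread(f"pics/{f}.png"); z=cv2.resize(im[y0:y0+70,x0:x0+70],None,fx=5.5,fy=5.5,interpolation=cv2.INTER_CUBIC)
    for dx,col in ((0,(0,0,255)),(11,(0,255,0)),(-11,(255,0,0)),(-27,(255,255,0))):
        q=(proj(n,s["tcp_pos"]+R@np.array([dx/1000,0,0]))-(x0,y0)+.5)*5.5
        cv2.circle(z,tuple(int(v) for v in q),3,col,-1)
    z=cv2.convertScaleAbs(z,alpha=1.6,beta=30) if 0 else z
    out.append(z)
o=np.hstack(out); o=np.clip(255*(o/255.)**0.6,0,255).astype(np.uint8); cv2.imwrite("pics/z3.png",o)
E
```

```text
(no output)
```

View pics/z3.png

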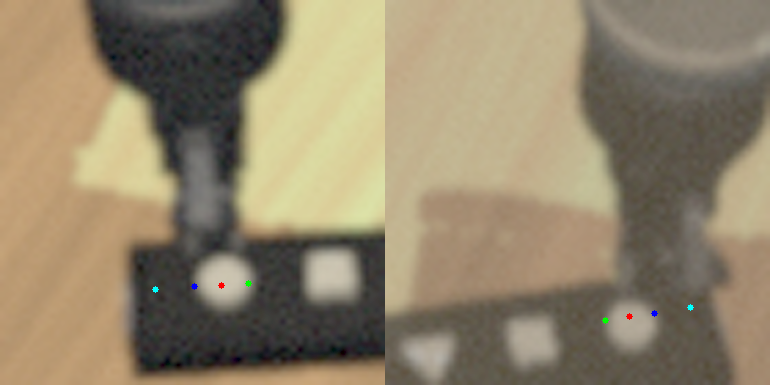

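Request:
step_arm(motion=[[[0, 0, -25], [0, 0, 0]], [[0, 0, -55], [0, 0, 0]], [[0, 0, -80], [0, 0, 0]], [[0, 0, -80], [0, 0, 0]], [[0, 0, -80], [0, 0, 0]]])

```text
time_s: 4.97
tcp_pos: [0.4516, 0.0981, 0.1062]
tcp_rot: [-3.012, -0.893, 0.001]
ft_force: [-0.5, -0.3, -0.2]
gripper_width: 0.0003
finger_force: 0.0
```

```bash
python3 - <<'E'
from h import *
s=readout.observe(); R=Ro.from_rotvec(s["tcp_rot"]).as_matrix(); print(s["tcp_pos"],s["ft_force"])
def proj(n,P):
    p=optics.camera_params(n); c=p["camera_matrix"]@(p["R"]@P+p["t"]); return c[:2]/c[2]
out=[]
for n in ("scene","side"):
    im=optics.read_camera(n); cv2.imwrite(f"pics/{n}4.png",im)
    t=proj(n,s["tcp_pos"]); x0,y0=(t-(28,38)).astype(int); print(n,t,x0,y0)
    z=cv2.resize(im[y0:y0+56,x0:x0+56],None,fx=7,fy=7,interpolation=cv2.INTER_CUBIC)
    z=np.clip(255*(z/255.)**0.5,0,255).astype(np.uint8)
    for dx,col in ((0,(0,0,255)),(11,(0,255,0)),(-11,(255,0,0))):
        q=(proj(n,s["tcp_pos"]+R@np.array([dx/1000,0,0]))-(x0,y0)+.5)*7
        cv2.circle(z,tuple(int(v) for v in q),2,col,-1)
    out.append(z)
cv2.imwrite("pics/z4.png",np.hstack(out))
E
```

```text
[0.45156754 0.09805893 0.10615669] [-0.49733232 -0.29801115 -0.16163378]
scene [271.94252213 164.53674223] 243 126
side [387.56197768 273.70934269] 359 235
```

View pics/z4.png

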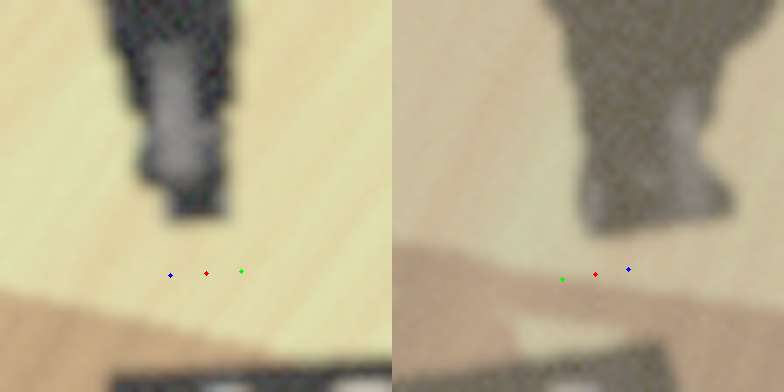

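The fingertip appears in the scene zoom with its bottom centre at about (197,213), and in the side zoom at about (628,228). Both are clearly above and behind the projected reported TCP (dots). I'll triangulate the true tip offset.

```bash
cat >> h.py <<'E'
def proj(n,P,s=None):
    p=optics.camera_params(n)
    if n=="wrist":
        M=np.linalg.inv(p["mount"]); q=M[:3,:3]@totool(s,P)/1000+M[:3,3]
    else: q=p["R"]@P+p["t"]
    c=p["camera_matrix"]@q; return c[:2]/c[2]
E
python3 - <<'E'
from h import *
from scipy.optimize import least_squares
np.set_printoptions(precision=1,suppress=True)
s=readout.observe(); R=Ro.from_rotvec(s["tcp_rot"]).as_matrix()
sc=np.array([243+197/7-.5,126+213/7-.5]); si=np.array([359+(628-392)/7-.5,235+228/7-.5])
W=lambda d:s["tcp_pos"]+R@np.array(d)
f=lambda d:np.r_[proj("scene",W(d))-sc,proj("side",W(d))-si]
o=least_squares(f,[0,0,0]); print(o.x*1000,o.fun)
# with wrist: front edge (x+11) at u=~313,v=290
g=lambda d:np.r_[f(d),(proj("wrist",W(d+np.array([.011,0,0])),s)-(316,290.5))/3]
o=least_squares(g,[0,0,0]); print(o.x*1000,o.fun)
im=cv2.imread("pics/scene4.png")[126:182,243:299].min(2); print(im[26:34,18:36])
im=cv2.imread("pics/side4.png")[235:291,359:415].min(2); print(im[26:36,24:52])
E
```

```text
[ -3.5  -1.9 -28.2] [-1.5 -0.2 -1.5  0.2]
[ -3.8   0.  -28.7] [-1.6  0.3 -1.6 -0.6 -0.7 -0.2]
[[100  80  60  48  38  35  27  31  31  26  20  17  21  35  57  85 103 112]
 [105  93  86  78  65  52  37  21  20  18  18  15  25  45  67  91 106 114]
 [106 103 100  96  85  62  45  25  13  13  16  11  31  49  72  93 108 113]
 [104 105 106 103  90  70  48  27  16  16  17  18  30  48  72  93 109 113]
 [104 105 108 104  96  77  53  32  27  22  18  22  30  49  74  95 105 110]
 [104 107 109 106 100  84  67  49  47  47  52  52  56  68  83  98 109 113]
 [105 107 109 110 108  97  86  81  77  81  81  87  90  98 102 105 110 113]
 [106 109 108 111 110 107 106 100  98  99 102 103 107 109 109 110 112 111]]
[[106  98  72  52  52  50  36  34  25  31  36  38  49  46  44  39  45  57
   58  58  51  46  46  55  73  86  94  98]
 [104  92  72  49  55  52  38  33  29  33  34  36  32  37  38  42  49  57
   55  58  52  46  41  43  62  83  93 100]
 [104  92  70  55  58  55  40  35  33  32  34  34  30  34  38  42  44  53
   59  57  59  48  42  40  56  78  96 101]
 [103  94  72  60  56  52  39  35  27  23  29  33  33  34  38  45  48  51
   55  55  55  47  42  44  57  80  95 100]
 [104  95  77  60  59  53  42  28  32  29  32  32  37  42  44  43  46  48
   52  56  55  50  49  49  63  82  97  98]
 [107  96  86  68  59  45  35  33  27  29  35  30  41  44  46  51  55  58
   61  63  65  65  64  72  81  90  97 100]
 [103  99  93  75  63  46  38  35  38  37  41  50  52  54  59  60  74  75
   80  81  76  81  84  89  93 100  99  97]
 [103 101  97  82  69  58  50  50  54  53  60  68  74  75  77  82  85  91
   93  93  91  91  95  95 101 101  99  98]
 [102 101 100  94  86  82  76  74  74  74  78  83  87  88  91  90  94  96
   98  97  96  97  98  99  98 101 101  97]
 [103 102 104 101  96  94  91  90  91  87  91  92  92  93  94  94  93  99
   99  95  96  94 100 100 101  97  99  94]]
```

All views agree that the real fingertips end about 28 mm above the reported TCP and about 4 mm behind it in tool x. That means nothing has been touched yet. I'll descend again with the correction, stop short, and check from near.

Request:
step_arm(motion=[[[6, -1, 20], [0, 0, 0]], [[6, -1, 45], [0, 0, 0]], [[6, -1, 68], [0, 0, 0]], [[6, -1, 82], [0, 0, 0]], [[6, -1, 88], [0, 0, 0]], [[6, -1, 92], [0, 0, 0]], [[6, -1, 92], [0, 0, 0]], [[6, -1, 92], [0, 0, 0]]])

```text
time_s: 6.08
tcp_pos: [0.4569, 0.1024, 0.0152]
tcp_rot: [3.012, 0.893, 0.001]
ft_force: [1.0, 0.1, 0.4]
gripper_width: 0.0
finger_force: 0.0
```

```bash
python3 - <<'E'
from h import *
s=readout.observe(); im=optics.read_camera("wrist")
print(s["tcp_pos"],s["ft_force"])
for c,st in blobs(im,270,360,0,310,amin=80): P=ray("wrist",c,0.03,s); print(c,st,totool(s,P))
w=cv2.resize(im[200:330,250:380],None,fx=3,fy=3,interpolation=cv2.INTER_CUBIC)
a=cv2.resize(optics.read_camera("side")[245:310,350:415],(390,390),interpolation=cv2.INTER_CUBIC)
a=np.clip(255*(a/255.)**0.5,0,255).astype(np.uint8)
cv2.imwrite("pics/z5.png",np.hstack([w,a]))
E
```

```text
[0.45690459 0.10236282 0.01517505] [0.97684551 0.13129375 0.35993854]
[312.92865232  17.44847112] [289   8  49  19 883] [121.43138205  -0.17833601 -14.71818557]
[313.31021898 114.73722628] [ 284   87   46   56 1370] [ 84.1420369   -0.14949586 -14.75098068]
[313.71418234 213.86541245] [ 295  196   38   37 1382] [ 40.10481031  -0.10825163 -14.78970802]
[308.78481013 289.26582278] [295 282  33  19 237] [  1.56616054  -2.7115556  -14.82447398]
```

View pics/z5.png

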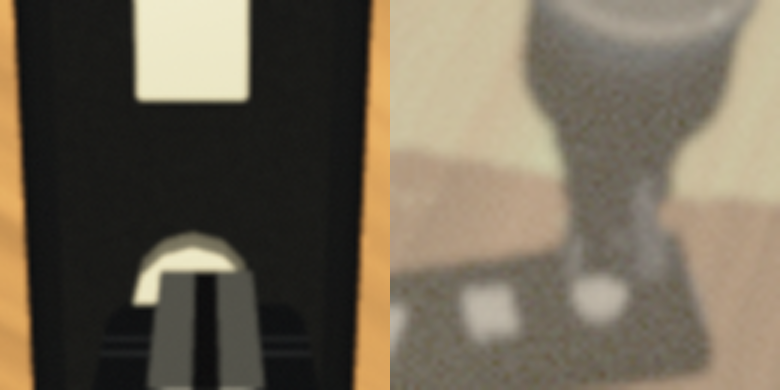

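The wrist view shows the finger face now overlapping the round key's centre, about 4 px to the right, with the tip still above the key. I'll trim y and go down slowly.

Request:
step_arm(motion=[[[0, -1.5, 4], [0, 0, 0]], [[0, -1.5, 7], [0, 0, 0]], [[0, -1.5, 9], [0, 0, 0]], [[0, -1.5, 9], [0, 0, 0]]])

```text
time_s: 6.68
tcp_pos: [0.4555, 0.1035, 0.0054]
tcp_rot: [-3.012, -0.894, 0.001]
ft_force: [-0.9, -0.2, 0.1]
gripper_width: -0.0
finger_force: 0.0
```

Request:
step_arm(motion=[[[0, 0, 1], [0, 0, 0]], [[0, 0, 2], [0, 0, 0]], [[0, 0, 3], [0, 0, 0]], [[0, 0, 4], [0, 0, 0]], [[0, 0, 4], [0, 0, 0]]])

```text
time_s: 7.3
tcp_pos: [0.4556, 0.1035, 0.0016]
tcp_rot: [-3.012, -0.893, 0.0]
ft_force: [-0.8, -0.3, 0.4]
gripper_width: 0.0001
finger_force: 0.0
```

Request:
step_arm(motion=[[[0, 0, 1], [0, 0, 0]], [[0, 0, 2], [0, 0, 0]], [[0, 0, 2], [0, 0, 0]]])

```text
time_s: 7.68
tcp_pos: [0.4556, 0.1035, -0.0004]
tcp_rot: [-3.012, -0.894, 0.0]
ft_force: [-0.4, 0.3, 0.9]
gripper_width: -0.0002
finger_force: 0.0
```

```bash
python3 - <<'E'
from h import *
s=readout.observe(); im=optics.read_camera("wrist")
print(s["tcp_pos"],s["ft_force"])
for i in range(3):
    optics.read_camera("wrist"); print(readout.observe()["ft_force"])
for c,st in blobs(im,270,360,0,310,amin=80): P=ray("wrist",c,0.03,s); print(c,st,totool(s,P))
w=cv2.resize(im[180:340,240:400],None,fx=3,fy=3,interpolation=cv2.INTER_CUBIC)
cv2.imwrite("pics/z6.png",w)
E
```

```text
[ 4.55595343e-01  1.03509121e-01 -3.94360543e-04] [-0.39150177  0.27757931  0.94340075]
[-0.18570252 -0.04330703  0.29229289]
[ 0.00284135 -0.11785508  0.02711368]
[-0.42683647  0.08530367 -0.38356907]
[316.99846626   5.43558282] [290   0  55  12 652] [120.45793686   1.53143116 -30.41091065]
[317.0111437  110.47155425] [ 284   79   52   63 1705] [ 84.50618555   1.51980261 -30.40599642]
[317.         219.95337717] [ 297  200   41   41 1673] [ 40.46683162   1.49508601 -30.39997611]
```

View pics/z6.png

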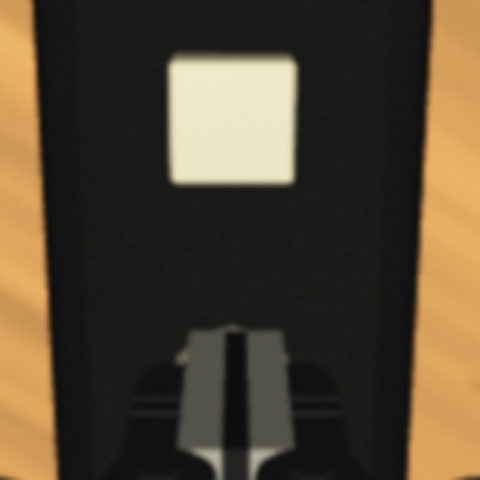

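The wrist view shows the fingertips squarely covering the round key, with slivers visible on both sides and the square key clear. There is no contact yet. I'll keep going down 1 mm per row.

Request:
step_arm(motion=[[[0, 0, 1], [0, 0, 0]], [[0, 0, 2], [0, 0, 0]], [[0, 0, 2], [0, 0, 0]], [[0, 0, 2], [0, 0, 0]]])

```text
time_s: 8.38
tcp_pos: [0.4557, 0.1035, -0.0023]
tcp_rot: [3.012, 0.894, -0.0]
ft_force: [0.3, 0.1, -0.3]
gripper_width: 0.0001
finger_force: 0.0
```

Request:
step_arm(motion=[[[0, 0, 1], [0, 0, 0]], [[0, 0, 2], [0, 0, 0]], [[0, 0, 2], [0, 0, 0]], [[0, 0, 2], [0, 0, 0]]])

```text
time_s: 8.88
tcp_pos: [0.4557, 0.1035, -0.0043]
tcp_rot: [-3.012, -0.894, -0.0]
ft_force: [0.2, 0.5, 0.3]
gripper_width: 0.0001
finger_force: 0.4
```

Request:
step_arm(motion=[[[0, 0, 1], [0, 0, 0]], [[0, 0, 2], [0, 0, 0]], [[0, 0, 2], [0, 0, 0]], [[0, 0, 2], [0, 0, 0]]])

```text
time_s: 9.38
tcp_pos: [0.4557, 0.1035, -0.0063]
tcp_rot: [-3.012, -0.893, -0.0]
ft_force: [-0.1, -0.1, 2.5]
gripper_width: 0.0
finger_force: 0.9
```

```bash
cat > f.py <<'E'
from h import *
np.set_printoptions(precision=4,suppress=True)
F=[]
for i in range(6):
    im=optics.read_camera("wrist"); s=readout.observe(); F.append(np.r_[s["ft_force"],s["finger_force"]])
print(s["tcp_pos"],np.mean(F,0))
for c,st in blobs(im,270,370,0,275,amin=80): print(c,st)
E
python3 f.py
```

```text
[ 0.4557  0.1035 -0.0063] [ 0.0268 -0.0689  1.9336  0.8909]
[316.8373   2.4734] [289   0  57   6 338]
[316.8255 109.1594] [ 282   77   54   65 1851]
[316.8589 223.346 ] [ 296  203   43   42 1786]
```

Contact: 1.9 N, so about 3 mm of travel. I'll press the rest of the way.

Request:
step_arm(motion=[[[0, 0, 1], [0, 0, 0]], [[0, 0, 2], [0, 0, 0]], [[0, 0, 2.8], [0, 0, 0]], [[0, 0, 2.8], [0, 0, 0]], [[0, 0, 2.8], [0, 0, 0]]])

```text
time_s: 10.3
tcp_pos: [0.4557, 0.1035, -0.0091]
tcp_rot: [-3.012, -0.894, -0.0]
ft_force: [0.0, -0.7, 3.0]
gripper_width: -0.0002
finger_force: 1.6
```

```bash
python3 f.py
```

```text
[ 0.4557  0.1035 -0.0091] [ 0.4061 -0.2205  3.3285  1.5901]
[316.8225   0.9763] [288   0  58   3 169]
[316.7662 108.4666] [ 281   75   56   67 1929]
[316.8962 224.8313] [ 295  204   44   43 1849]
```

Request:
step_arm(motion=[[[0, 0, 0.4], [0, 0, 0]], [[0, 0, 0.4], [0, 0, 0]], [[0, 0, -4], [0, 0, 0]], [[0, 0, -15], [0, 0, 0]], [[0, 0, -30], [0, 0, 0]], [[0, 0, -30], [0, 0, 0]]])

```text
time_s: 11.35
tcp_pos: [0.4567, 0.1038, 0.0224]
tcp_rot: [3.012, 0.893, 0.004]
ft_force: [-0.1, -0.0, 0.4]
gripper_width: 0.0001
finger_force: 0.0
```

Request:
step_arm(motion=[[[20, 0, 0], [0, 0, 0]], [[45, 0, 0], [0, 0, 0]], [[70, 0, 0], [0, 0, 0]], [[88, 0, 0], [0, 0, 0]], [[88, 0, 0], [0, 0, 0]], [[88, 0, 14], [0, 0, 0]], [[88, 0, 18], [0, 0, 0]], [[88, 0, 18], [0, 0, 0]]])

```text
time_s: 12.35
tcp_pos: [0.5284, 0.151, 0.0022]
tcp_rot: [-3.012, -0.893, 0.003]
ft_force: [0.6, -0.3, 0.3]
gripper_width: -0.0
finger_force: 0.0
```

```bash
python3 - <<'E'
from h import *
s=readout.observe(); im=optics.read_camera("wrist")
print(s["tcp_pos"],s["ft_force"])
for c,st in blobs(im,270,370,0,330,amin=60): P=ray("wrist",c,0.03,s); print(c,st,totool(s,P))
cv2.imwrite("pics/z7.png",cv2.resize(im[160:340,230:410],None,fx=3,fy=3,interpolation=cv2.INTER_CUBIC))
E
```

```text
[0.52838872 0.15101996 0.002156  ] [ 0.63438515 -0.31080498  0.25962156]
[317.63432836 201.87462687] [295 195  46  15 670] [ 47.88170283   1.76371468 -27.92546416]
[317.46481178 231.46808511] [296 225  44  14 611] [ 34.75802719   1.68948171 -27.9033645 ]
```

View pics/z7.png

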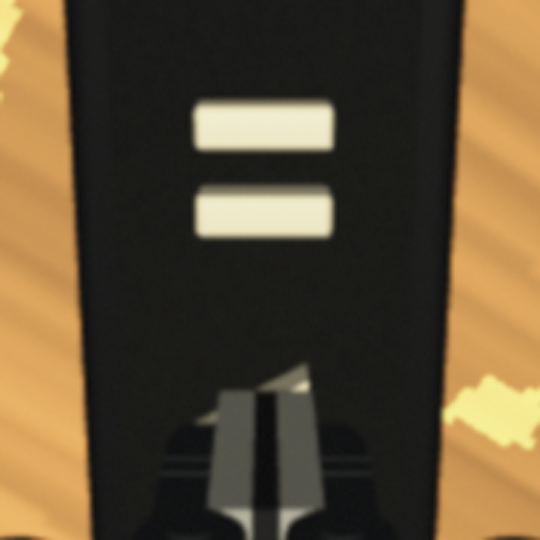

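The view shows the fingertips over the triangle, its edges peeking out on both sides, and the pause bars well clear at about (317,202) and (317,231). Now I'll press play.

Request:
step_arm(motion=[[[0, 0, 2], [0, 0, 0]], [[0, 0, 4], [0, 0, 0]], [[0, 0, 6], [0, 0, 0]], [[0, 0, 8], [0, 0, 0]], [[0, 0, 8], [0, 0, 0]], [[0, 0, 8], [0, 0, 0]]])

```text
time_s: 13.15
tcp_pos: [0.5295, 0.1515, -0.0051]
tcp_rot: [3.012, 0.894, 0.0]
ft_force: [0.2, -1.3, 1.3]
gripper_width: -0.0001
finger_force: 0.6
```

```bash
python3 f.py
```

```text
[ 0.5295  0.1515 -0.0051] [ 0.0547 -0.1213  1.1863  0.592 ]
[317.3034 207.007 ] [294 200  48  15 712]
[317.1003 237.9622] [294 231  47  15 688]
```

Request:
step_arm(motion=[[[0, 0, 1], [0, 0, 0]], [[0, 0, 2], [0, 0, 0]], [[0, 0, 3], [0, 0, 0]], [[0, 0, 4], [0, 0, 0]], [[0, 0, 4.5], [0, 0, 0]], [[0, 0, 4.5], [0, 0, 0]], [[0, 0, 4.5], [0, 0, 0]]])

```text
time_s: 14.32
tcp_pos: [0.5295, 0.1515, -0.0095]
tcp_rot: [3.012, 0.894, 0.0]
ft_force: [-0.8, -0.4, 4.6]
gripper_width: -0.0
finger_force: 2.1
```

```bash
python3 f.py
```

```text
[ 0.5295  0.1515 -0.0095] [-0.6397 -0.2206  4.3604  2.2222]
[317.2537 209.1909] [293 202  49  16 749]
[317.3376 240.9536] [294 234  48  15 711]
```

Fully down at 4.4 N, so it has reached the hard stop. Withdrawing.

Request:
step_arm(motion=[[[0, 0, -4], [0, 0, 0]], [[0, 0, -15], [0, 0, 0]], [[0, 0, -40], [0, 0, 0]], [[0, 0, -80], [0, 0, 0]], [[0, 0, -120], [0, 0, 0]], [[0, 0, -140], [0, 0, 0]], [[0, 0, -140], [0, 0, 0]], [[0, 0, -140], [0, 0, 0]]])

```text
time_s: 15.62
tcp_pos: [0.5287, 0.1513, 0.1297]
tcp_rot: [-3.012, -0.894, 0.002]
ft_force: [1.3, -0.5, -0.8]
gripper_width: 0.0001
finger_force: 0.0
```

```bash
python3 - <<'E'
from h import *
s=readout.observe(); im=optics.read_camera("side"); print(s["time_s"],s["tcp_pos"],s["ft_force"])
for c,st in blobs(im,318,396,286,310,th=130,amin=8): print(c,ray("side",c,.03))
r.hand_in()
E
```

```text
15.625 [0.52871469 0.15131752 0.1296529 ] [ 1.26305397 -0.5151504  -0.82124532]
[348.72727273 299.13636364] [0.52156482 0.15082249 0.03      ]
the job is handed in; nothing more can be done
```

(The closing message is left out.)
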